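# Pin the disc cutter's guide plate into line

### The arm

A 6-joint arm with a two-finger parallel gripper is mounted at the origin on the work surface. World frame = base frame: x ahead of the robot, y to its left, z up, the work surface at z = 0. Lengths are in m, angles in rad, forces in N, time in s.
With the tool pointing down it reaches from about 0.4 to 0.825 m from the base axis. Payload 7 kg.
Tool frame: the origin (TCP) lies midway between the tips of the shut fingers; the grasp point (between the pads) lies hold_point_z behind it (hold_point_z is the distance from the TCP to the grasp point, in m); z points along the fingers, y is the line along which they close (so a half turn about z gives the same grasp; the last joint's range is limited). The gripper opens to 88 mm and grips with 3 to 60 N. Pads are 19 mm wide; open, the fingers measure 130 mm over their backs; the gripper's body (78 mm by 193 mm) begins 47 mm behind the grasp point.
Start: joints at [1.461, 0.359, 0.012, 0, -1.224, -0.288], TCP at [0.261, 0.622, 0.227] pointing down, gripper open.
Joint ranges: [-3.07, 3.07], [-1.43, 2.12], [-1.02, 1.25], [-3.03, 1.67], [-3.05, -0], [-3.03, 3.03]. Speed limits (rad/s): [2.39, 2.39, 3.01, 3.14, 3.14, 3.14].

### API

Orientations are given as [roll, pitch, yaw] about the fixed x, y, z axes, in that order (R = Rz(yaw) Ry(pitch) Rx(roll)).
In Python, from station import * gives the robot as it stands.
- The arm moves only by the tool apply_moves, never from a script. Its argument "steps" is a list of rows, each an object with "translation": the shift along the world's x, y, z scaled (see below), a list of three; "rotation": the turn, a rotation vector about the world's x, y, z scaled (see below), a list of three. A call has exactly 10 rows; each row is the pose to reach, as a shift and turn from the pose commanded when the call began; what a row does not reach only later rows make up. The controller multiplies each number of a shift by 250 mm and each number of a turn by 30 degrees. A row lasts 1/12 s, in which the tool goes at most 41.7 mm and 7.16 degrees, less where a joint would pass 70% of its speed; a pose out of reach is approached as far as the arm can. A call with a number of a shift or a turn outside -1 to 1 is refused whole. A call with a gripper value outside its range is refused whole. "jaw" is the closure, from -1 (fully open) to 1 (shut), so that 0 is half open, set as the call begins (left out, the last holds). The fingers move at their own pace and stop on an object; "newtons" is the grip in N (left out, the last holds). Time passes only in rows, so rows that repeat a pose let the fingers close, or fill a call up. It gives the time, the measured TCP pose, the force, the opening and the grip force at its end, in the units of the state.
- get_state(): the state, without advancing time (a new reading comes with each control period).
- grab_frame(name): name is "scene" or "top" or "wrist"; returns the picture (480x640x3 uint8, blue, green, red); there is no depth.
- camera_model(name): a dict with "fx", "fy", "cx", "cy" (pixels), "xyz" and "rotation" of the camera in the world. Camera axes: x right, y down, z forward; pixel columns grow to the right and rows downward; lengths in m; the calibration is good to about 2 mm. A picture is of the moment at which its call begins: read the wrist's pose just before it. camera_model takes no time and is no camera call; for the wrist camera it gives the pose at the moment of the call.
- job_done(): hands the job in; it is judged then, once.
The state is a dict: "t": time; "q": joint angles; "qd": joint speeds; "joint_efforts": joint torques, N m; "eef_pos": TCP position; "ee_rot": TCP orientation; "force": force on the tool from outside, world axes, zero at the start; "moment": the same for the moment, N m; "width": finger opening in m; "gripper_force": force on a finger pad.
Only numpy, scipy, OpenCV 4.12 (cv2) and the standard library are available. Lean on these libraries where they do the work, as an engineer would, in place of code of your own. Each camera call takes 0.05 s, during which the arm holds its last target. There are 200 camera calls.

### The job

The loose guide plate of the disc cutter lies out of line on its die. Take the two tapered locating pins from the wooden stand and work one down through each corner locating hole, through the plate and into the die below, until both collars sit fully down on the plate and the plate's holes stand over the die's. Let the pins draw the plate across: do not push it with the gripper, feel the pins down without forcing them, and leave the punches, mallet and mug alone.

Things in the scene. Friction and masses are not known exactly. Their poses are not given: they have to be found in the camera images.
- base: disc cutter's dark base, 130 x 232 x 6 mm, rails to 32 mm, screwed to the bench. The steel die block on the rails (90 x 138 x 22 mm, top 54 mm above the bench, slotted lugs at its ends) is clamped fast, square and centred in the base's x, but anywhere within 10 mm of the middle along y: not measured. Its holes match the guide plate's: vertical, right through, open below. Origin: centre of the underside; z up.
- guide: loose steel guide plate, 78 x 138 mm, 0.8 kg, flat on 2 mm lands on the die, top 66 mm above the bench. Through holes: 16 mm locating holes near opposite corners at (-24, -55) and (24, 55) mm; four punch holes along x = 0 (24, 17, 12, 8 mm). It starts up to 2 mm in x and 9 mm in y out of line with the die, so the holes overlap only partly; 3 to 7 N slide it. Origin: centre of the underside; z up.
- pin_a_grip (a point): a taper pin, steel, 88 mm long, 120 g, upright in the stand, point down. From the point up: blunt end 4 mm across; taper to 14.8 mm across at 30 mm; straight shank to 48; collar 24 mm across, 48 to 53; grooved grip 16 mm across, 53 to 88. This point: on the axis, mid-grip, 73 mm above the point; z up along the pin. Either pin fits either locating hole, 0.6 mm play all round at the shank.
- pin_b_grip (a point): the other taper pin, the same in every way; this point is on its axis at mid-grip, 73 mm above its point, 25 mm above the collar's underside.
- pin_a_collar (a point): the same pin as pin_a_grip: the centre of the collar's underside, 48 mm above the point. With the pin home it rests on the guide plate's top face.
- pin_b_collar (a point): the same point on the other pin.
- guide_hole0 (a point): centre of the guide plate's locating hole at (-24, -55) mm, on its top face, 12 mm above the die's.
- guide_hole1 (a point): centre of the guide plate's locating hole at (+24, +55) mm, on its top face, 12 mm above the die's.
- stand: a fixed hardwood stand, 176 (x) x 56 (y) x 54 mm, with a row of four holes, 18 mm across, 52 mm deep, at x = -60, -20, 20, 60 mm on its middle line. Two hold the pins, collars resting on its top face (points 6 mm above the bench), two the punches. Origin: centre of the underside; x along the row.
- punch_a: bystander: a plain straight steel punch, 16 mm across, 90 mm long, standing in a hole of the stand. Origin at its lower end, 2 mm above the bench.
- punch_b: bystander: a plain straight steel punch, 16 mm across, 82 mm long, standing in a hole of the stand. Origin at its lower end, 2 mm above the bench.
- mallet: bystander: a brass-headed mallet lying on the bench, handle 200 mm along its x axis, head (62 mm across, along y) at its +x end. Origin under the middle of the handle.
- mug: bystander: a tan mug, 76 mm across and 85 mm high, handle at +y. Origin at the centre of its underside.

How it is judged:
On the way:
1. One pin is fully home, its collar down on the guide plate (((horizontal distance between pin_a_collar and guide_hole0 below 0.003 m and z of pin_a_collar in the frame of guide between 0.01 and 0.0135 m and angle between pin_a_collar's own z axis and vertical below 0.06 rad) or (horizontal distance between pin_a_collar and guide_hole1 below 0.003 m and z of pin_a_collar in the frame of guide between 0.01 and 0.0135 m and angle between pin_a_collar's own z axis and vertical below 0.06 rad) or (horizontal distance between pin_b_collar and guide_hole0 below 0.003 m and z of pin_b_collar in the frame of guide between 0.01 and 0.0135 m and angle between pin_b_collar's own z axis and vertical below 0.06 rad) or (horizontal distance between pin_b_collar and guide_hole1 below 0.003 m and z of pin_b_collar in the frame of guide between 0.01 and 0.0135 m and angle between pin_b_collar's own z axis and vertical below 0.06 rad))), for 0.2 s.
At the end, for the whole second after the job is handed in: A taper pin stands upright in each locating hole of the guide plate, down through it into the die, collar within 1.5 mm of the plate's top face; the plate flat on the die (and so in line with it); plate and pins at rest ((((horizontal distance between pin_a_collar and guide_hole0 below 0.003 m and z of pin_a_collar in the frame of guide between 0.01 and 0.0135 m and angle between pin_a_collar's own z axis and vertical below 0.06 rad) and (horizontal distance between pin_b_collar and guide_hole1 below 0.003 m and z of pin_b_collar in the frame of guide between 0.01 and 0.0135 m and angle between pin_b_collar's own z axis and vertical below 0.06 rad)) or ((horizontal distance between pin_a_collar and guide_hole1 below 0.003 m and z of pin_a_collar in the frame of guide between 0.01 and 0.0135 m and angle between pin_a_collar's own z axis and vertical below 0.06 rad) and (horizontal distance between pin_b_collar and guide_hole0 below 0.003 m and z of pin_b_collar in the frame of guide between 0.01 and 0.0135 m and angle between pin_b_collar's own z axis and vertical below 0.06 rad))) and z of guide in the frame of base below 0.0555 m and angle between guide's own z axis and vertical below 0.02 rad and linear speed of each of guide, pin_a, pin_b below 0.01 m/s); the robot touches nothing.
It fails at once if A pin is forced: it presses on the guide plate or on the die with more than 60 N (contact force between any of pin_a, pin_b and guide above 60 N or contact force between any of pin_a, pin_b and base above 60 N).
It fails at once if The gripper or arm pushes on the guide plate itself (more than 3 N) (contact force between any of the fingers, the arm and guide above 3 N).
It fails at once if A punch is taken or knocked out of its place in the stand (moved more than 20 mm) (distance of any of punch_a, punch_b from where it was at the start of the episode above 0.02 m).
It fails at once if The mallet or the mug is moved more than 20 mm (distance of any of mallet, mug from where it was at the start of the episode above 0.02 m).
It also fails if it takes over 72 s, if anything falls off the work surface, if the arm or the gripper's body presses on something with over 40 N, if the wrist force passes 120 N, or if a joint passes its speed limit or range.

## Working session

There is one attempt and no reset: what is moved stays moved. The work goes in short steps, Python scripts to look and compute and a tool call to move; the robot and the scene stay as the last step left them, time stands still between calls to the robot, and variables do not carry over. Pictures are saved under pics/ and viewed, at most 10 in all, crops included, and the job is handed in when it is done.

Besides the shell and the picture viewer there is one more tool, called after "Request:" in YAML: its name, and indented under it one key for each argument. apply_moves: Moves the arm, as the interface text tells. Shifts and turns lie within -1 to 1; 1 stands for 250 mm of shift or 30 degrees of turn. Its arguments: {"type":"object","properties":{"steps":{"type":"array"},"jaw":{"type":"number"},"newtons":{"type":"number"}},"required":["steps"]}

```bash
mkdir -p pics; ls
python3 - <<'E'
from station import *
import cv2
s=get_state();print({k:s[k] for k in('t','eef_pos','ee_rot','force','width')}); print([k for k in s])
for n in('top','scene'):
    cv2.imwrite(f'pics/{n}0.png',grab_frame(n)); print(n,camera_model(n))
print(camera_model('wrist'))
try: print(hold_point_z)
except Exception as e: print(e)
E
```

```text
pics
{'t': 0.0, 'eef_pos': array([0.26131585, 0.6218368 , 0.22563137]), 'ee_rot': array([ 3.13994410e+00, -1.32223893e-04, -3.97924800e-01]), 'force': array([ 0.14893849,  0.38155244, -0.12952418]), 'width': 0.08776971871023183}
['t', 'q', 'qd', 'joint_efforts', 'eef_pos', 'ee_rot', 'force', 'moment', 'gripper_force', 'width']
top {'fx': 557.5166631808378, 'fy': 557.5166631808378, 'cx': 327.5361489208111, 'cy': 244.81261943226534, 'xyz': array([ 0.39834871, -0.11089354,  1.45172859]), 'rotation': array([-2.97986389, -0.01030723, -1.55028854])}
scene {'fx': 608.268921889242, 'fy': 608.268921889242, 'cx': 326.5049170230938, 'cy': 231.85519614732934, 'xyz': array([1.09036399, 0.76052992, 0.74072047]), 'rotation': array([-2.16464596,  0.02369676,  2.64322734])}
{'fx': 337.868609061815, 'fy': 337.868609061815, 'cx': 322.58854351817354, 'cy': 238.6052068956391, 'xyz': array([0.32223747, 0.59513254, 0.383064  ]), 'rotation': array([ 2.89388413e+00, -1.55022912e-03, -1.96976416e+00])}
0.0188
```

View pics/top0.png

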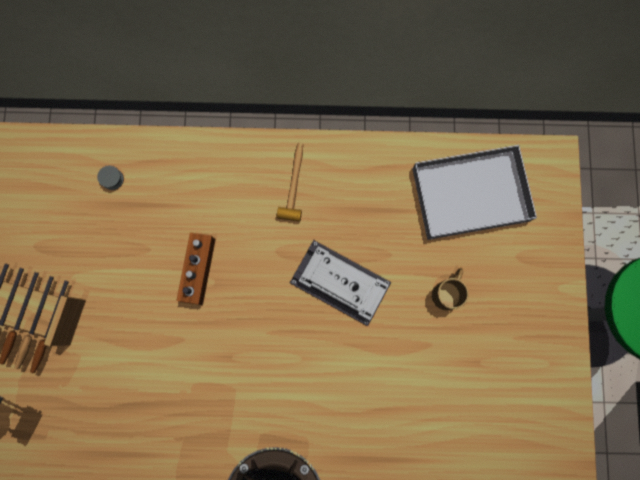

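View pics/scene0.png

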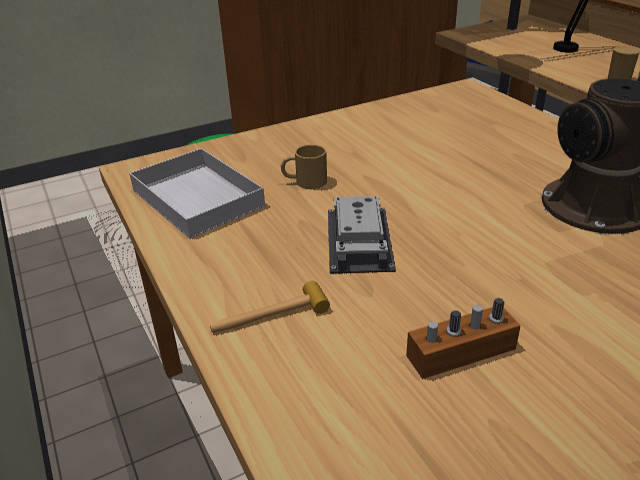

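The top view shows the stand at about (195,268), with dark grooved pins at about (194,259) and (188,291) and punches at (196,243) and (190,274). The cutter is at about (341,283) and the mallet head at (289,214). The scene view confirms that the dark gripped pins alternate with the plain punches.

```bash
cat > h.py <<'E'
from station import *
import numpy as np, cv2
from scipy.spatial.transform import Rotation as R
def ray(cm,u,v):
    d=R.from_euler('xyz',cm['rotation']).apply([(u-cm['cx'])/cm['fx'],(v-cm['cy'])/cm['fy'],1])
    return np.array(cm['xyz']),d
def onz(cm,u,v,z):
    o,d=ray(cm,u,v); return o+d*(z-o[2])/d[2]
def proj(cm,p):
    c=R.from_euler('xyz',cm['rotation']).inv().apply(np.array(p)-cm['xyz'])
    return c[0]/c[2]*cm['fx']+cm['cx'],c[1]/c[2]*cm['fy']+cm['cy']
E
python3 - <<'E'
from h import *
c=camera_model('top')
for n,u,v,z in [('far punch',196,243,.09),('pinB',194,259,.094),('punch',190,274,.084),('pinA',188,291,.094),('stand TL',190,234,.054),('TR',214,236,.054),('BR',202,304,.054),('BL',178,301,.054),('guide',343,283,.066),('h1',327,260,.066),('b',313,242,.03),('b2',390,284,.006),('b3',368,323,.006),('mallet',289,214,.06),('mug',450,294,.08)]:
    print(n,onz(c,u,v,z).round(3))
c=camera_model('scene')
for n,u,v in[('p0',432,324),('pin',455,312),('p1',476,308),('pin',498,300)]: print(n,onz(c,u,v,.09).round(3))
img=cv2.imread('pics/top0.png')[225:335,170:400]
cv2.imwrite('pics/c1.png',cv2.resize(img,None,fx=3.4,fy=3.4,interpolation=cv2.INTER_CUBIC))
E
```

```text
far punch [0.618 0.205 0.09 ]
pinB [0.578 0.206 0.094]
punch [0.542 0.216 0.084]
pinA [0.499 0.216 0.094]
stand TL [0.647 0.229 0.054]
TR [0.643 0.168 0.054]
BR [0.47  0.189 0.054]
BL [0.477 0.249 0.054]
guide [ 0.529 -0.161  0.066]
h1 [ 0.586 -0.12   0.066]
b [ 0.637 -0.083  0.03 ]
b2 [ 0.535 -0.285  0.006]
b3 [ 0.433 -0.229  0.006]
mallet [ 0.703 -0.021  0.06 ]
mug [ 0.506 -0.425  0.08 ]
p0 [0.624 0.214 0.09 ]
pin [0.576 0.21  0.09 ]
p1 [0.541 0.219 0.09 ]
pin [0.498 0.222 0.09 ]
```

View pics/c1.png

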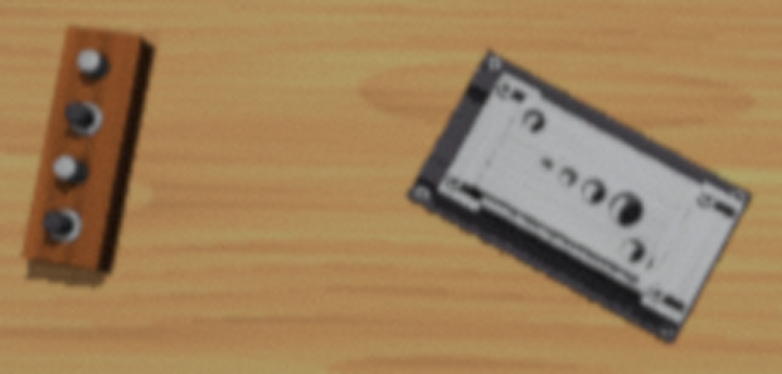

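The crop gives pins at about image (193.5,259) and (186,290). The guide's locating holes are at about (327,261) and (357,298), roughly 0.127 m apart against 0.120 m expected. The plate yaw is about -29° and the stand yaw about -7°. Next I move over the stand.

Request:
apply_moves:
  steps:
    - {"translation":[0.06,-0.1,0],"rotation":[0,0,0.06]}
    - {"translation":[0.12,-0.2,0],"rotation":[0,0,0.12]}
    - {"translation":[0.18,-0.3,0],"rotation":[0,0,0.18]}
    - {"translation":[0.25,-0.4,0],"rotation":[0,0,0.24]}
    - {"translation":[0.32,-0.5,0],"rotation":[0,0,0.3]}
    - {"translation":[0.38,-0.6,0],"rotation":[0,0,0.36]}
    - {"translation":[0.45,-0.7,0],"rotation":[0,0,0.42]}
    - {"translation":[0.52,-0.8,0],"rotation":[0,0,0.48]}
    - {"translation":[0.58,-0.9,0],"rotation":[0,0,0.533]}
    - {"translation":[0.64,-0.98,0],"rotation":[0,0,0.533]}
  jaw: -1

```text
t: 0.93
eef_pos: [0.4218, 0.3753, 0.2264]
ee_rot: [3.141, 0.0, -0.117]
force: [0.1, -0.2, 0.3]
width: 0.0874
gripper_force: 0.0
```

Request:
apply_moves:
  steps:
    - {"translation":[0.06,-0.08,0],"rotation":[0,0,0]}
    - {"translation":[0.12,-0.17,0],"rotation":[0,0,0]}
    - {"translation":[0.18,-0.26,0],"rotation":[0,0,0]}
    - {"translation":[0.25,-0.35,0],"rotation":[0,0,0]}
    - {"translation":[0.3,-0.44,0],"rotation":[0,0,0]}
    - {"translation":[0.35,-0.53,0],"rotation":[0,0,0]}
    - {"translation":[0.4,-0.6,0],"rotation":[0,0,0]}
    - {"translation":[0.43,-0.64,0],"rotation":[0,0,0]}
    - {"translation":[0.43,-0.64,0],"rotation":[0,0,0]}
    - {"translation":[0.43,-0.64,0],"rotation":[0,0,0]}

```text
t: 1.77
eef_pos: [0.5291, 0.2169, 0.2262]
ee_rot: [3.141, 0.001, -0.12]
force: [0.0, 1.7, 0.4]
width: 0.0878
gripper_force: 0.0
```

Run:
```python
from h import *
s=get_state();c=camera_model('wrist');f=grab_frame('wrist');cv2.imwrite('pics/w1.png',f)
np.save('w1.npy',c,allow_pickle=True)
print(s['t'],s['eef_pos'],s['ee_rot'],c)
for p in [(.499,.216,.094),(.578,.206,.094)]: print(proj(c,p))
```

```text
1.7667 [0.52905007 0.21687679 0.22620493] [ 3.14126796e+00  5.49397023e-04 -1.20204147e-01] {'fx': 337.868609061815, 'fy': 337.868609061815, 'cx': 322.58854351817354, 'cy': 238.6052068956391, 'xyz': array([0.59461452, 0.20745531, 0.38349859]), 'rotation': array([ 2.89320938e+00, -1.86034202e-04, -1.69208535e+00])}
(np.float64(325.95699420745257), np.float64(262.85318752617184))
(np.float64(326.6257172785543), np.float64(172.89657146759345))
```

View pics/w1.png

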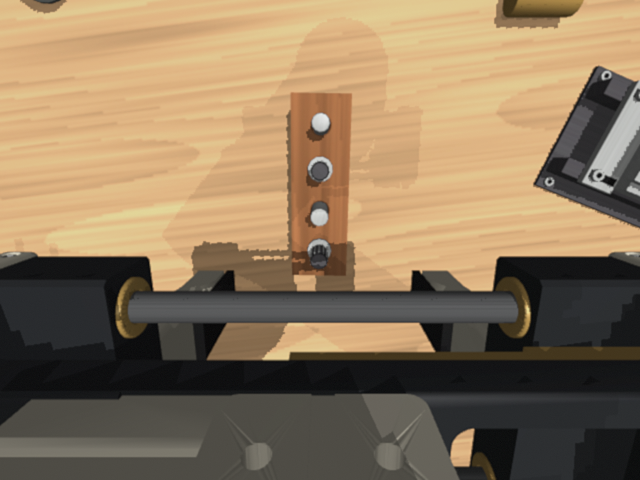

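The wrist view shows the stand's row upright at u≈320. The far pin's top is at about (320,171) with its collar at (320,168), and the near pin's top is at about (319,254). I refine these.

Run:
```python
from h import *
c=np.load('w1.npy',allow_pickle=True).item()
for n,u,v,z in[('punch tip',320.5,122,.092),('pinF top',320,171,.094),('pinF collar',320,168.5,.059),('punch',319.5,216.5,.084),('pinN',319,254,.094),('TL',291,93,.054),('TR',352,94,.054),('BL',290.5,274,.054),('BR',346,275,.054)]: print(n,onz(c,u,v,z).round(4))
f=cv2.imread('pics/w1.png')[90:280,280:360]; cv2.imwrite('pics/c2.png',cv2.resize(f,None,fx=3.1,fy=3.1,interpolation=cv2.INTER_CUBIC))
```

```text
punch tip [0.6192 0.2061 0.092 ]
pinF top [0.5802 0.2113 0.094 ]
pinF collar [0.5808 0.2115 0.059 ]
punch [0.5399 0.2169 0.084 ]
pinN [0.508  0.2212 0.094 ]
TL [0.6504 0.2295 0.054 ]
TR [0.6428 0.1746 0.054 ]
BL [0.4782 0.255  0.054 ]
BR [0.4702 0.1982 0.054 ]
```

View pics/c2.png

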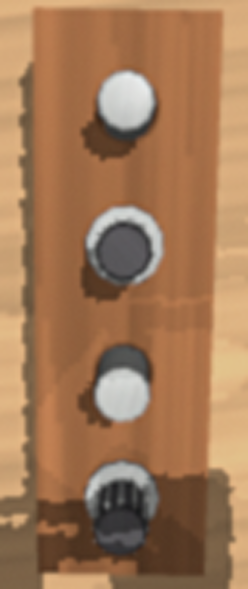

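The crop shows both pin tops clearly, the near pin's top at (319,263) and its collar at (319,250). The pins come out at far (0.5805,0.2114) and near (0.501,0.222), which is 80 mm apart as expected. I take the far pin first.

Request:
apply_moves:
  steps:
    - {"translation":[0.1,-0.01,0],"rotation":[0,0,0]}
    - {"translation":[0.206,-0.022,0],"rotation":[0,0,-0.02]}
    - {"translation":[0.206,-0.022,-0.12],"rotation":[0,0,-0.02]}
    - {"translation":[0.206,-0.022,-0.24],"rotation":[0,0,-0.02]}
    - {"translation":[0.206,-0.022,-0.36],"rotation":[0,0,-0.02]}
    - {"translation":[0.206,-0.022,-0.46],"rotation":[0,0,-0.02]}
    - {"translation":[0.206,-0.022,-0.54],"rotation":[0,0,-0.02]}
    - {"translation":[0.206,-0.022,-0.6],"rotation":[0,0,-0.02]}
    - {"translation":[0.206,-0.022,-0.648],"rotation":[0,0,-0.02]}
    - {"translation":[0.206,-0.022,-0.648],"rotation":[0,0,-0.02]}

```text
t: 2.65
eef_pos: [0.5787, 0.2118, 0.0619]
ee_rot: [3.139, 0.003, -0.128]
force: [-0.2, -0.5, 0.1]
width: 0.0876
gripper_force: 0.0
```

Request:
apply_moves:
  steps:
    - {"translation":[0,0,0],"rotation":[0,0,0]}
    - {"translation":[0,0,0],"rotation":[0,0,0]}
    - {"translation":[0,0,0],"rotation":[0,0,0]}
    - {"translation":[0,0,0],"rotation":[0,0,0]}
    - {"translation":[0,0,0],"rotation":[0,0,0]}
    - {"translation":[0,0,0],"rotation":[0,0,0]}
    - {"translation":[0,0,0],"rotation":[0,0,0]}
    - {"translation":[0,0,0],"rotation":[0,0,0]}
    - {"translation":[0,0,0],"rotation":[0,0,0]}
    - {"translation":[0,0,0],"rotation":[0,0,0]}
  jaw: 1
  newtons: 40

```text
t: 3.48
eef_pos: [0.5805, 0.2117, 0.0646]
ee_rot: [-3.142, 0.0, -0.129]
force: [0.4, -0.7, 0.1]
width: 0.0263
gripper_force: 0.0
```

Request:
apply_moves:
  steps:
    - {"translation":[0,0,0],"rotation":[0,0,0]}
    - {"translation":[0,0,0],"rotation":[0,0,0]}
    - {"translation":[0,0,0],"rotation":[0,0,0]}
    - {"translation":[0,0,0],"rotation":[0,0,0]}
    - {"translation":[0,0,0],"rotation":[0,0,0]}
    - {"translation":[0,0,0.05],"rotation":[0,0,0]}
    - {"translation":[0,0,0.15],"rotation":[0,0,0]}
    - {"translation":[0,0,0.27],"rotation":[0,0,0]}
    - {"translation":[0,0,0.4],"rotation":[0,0,0]}
    - {"translation":[0,0,0.5],"rotation":[0,0,0]}

```text
t: 4.32
eef_pos: [0.5807, 0.2118, 0.1919]
ee_rot: [-3.141, -0.001, -0.129]
force: [0.8, 0.7, -1.3]
width: 0.0149
gripper_force: 40.0
```

Request:
apply_moves:
  steps:
    - {"translation":[-0.02,-0.06,0],"rotation":[0,0,0]}
    - {"translation":[-0.05,-0.15,0],"rotation":[0,0,-0.07]}
    - {"translation":[-0.08,-0.26,0],"rotation":[0,0,-0.15]}
    - {"translation":[-0.12,-0.38,0],"rotation":[0,0,-0.23]}
    - {"translation":[-0.16,-0.5,0],"rotation":[0,0,-0.31]}
    - {"translation":[-0.2,-0.62,0],"rotation":[0,0,-0.39]}
    - {"translation":[-0.24,-0.73,0],"rotation":[0,0,-0.47]}
    - {"translation":[-0.27,-0.83,0],"rotation":[0,0,-0.55]}
    - {"translation":[-0.3,-0.92,0],"rotation":[0,0,-0.63]}
    - {"translation":[-0.33,-1,0],"rotation":[0,0,-0.7]}

```text
t: 5.15
eef_pos: [0.4969, -0.0398, 0.1893]
ee_rot: [3.141, 0.0, -0.498]
force: [1.1, -1.0, -0.9]
width: 0.0153
gripper_force: 40.0
```

Request:
apply_moves:
  steps:
    - {"translation":[-0.02,-0.07,0],"rotation":[0,0,-0.03]}
    - {"translation":[-0.04,-0.14,0],"rotation":[0,0,-0.04]}
    - {"translation":[-0.06,-0.21,-0.02],"rotation":[0,0,-0.04]}
    - {"translation":[-0.08,-0.27,-0.06],"rotation":[0,0,-0.04]}
    - {"translation":[-0.1,-0.32,-0.1],"rotation":[0,0,-0.04]}
    - {"translation":[-0.11,-0.35,-0.14],"rotation":[0,0,-0.04]}
    - {"translation":[-0.11,-0.35,-0.17],"rotation":[0,0,-0.04]}
    - {"translation":[-0.11,-0.35,-0.17],"rotation":[0,0,-0.04]}
    - {"translation":[-0.11,-0.35,-0.17],"rotation":[0,0,-0.04]}
    - {"translation":[-0.11,-0.35,-0.17],"rotation":[0,0,-0.04]}

```text
t: 5.98
eef_pos: [0.4711, -0.1253, 0.1474]
ee_rot: [-3.141, -0.0, -0.516]
force: [-0.2, 0.5, -1.8]
width: 0.0151
gripper_force: 40.0
```

Run:
```python
from h import *
s=get_state();c=camera_model('wrist');f=grab_frame('wrist');cv2.imwrite('pics/w2.png',f)
np.save('w2.npy',c,allow_pickle=True)
print(s['t'],s['eef_pos'],s['ee_rot'],s['force'],c['xyz'])
```

```text
5.9833 [ 0.47107817 -0.12528612  0.14737622] [-3.14147602e+00 -4.87883577e-04 -5.15920383e-01] [-0.16097332  0.53113216 -1.78660846] [ 0.52842243 -0.15917543  0.30474211]
```

View pics/w2.png

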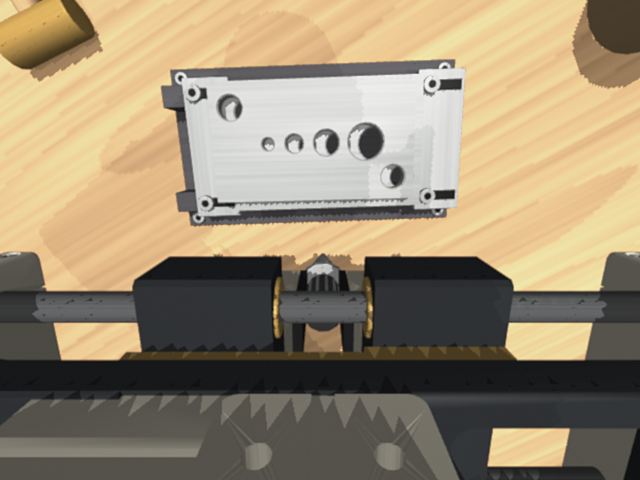

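The plate fills the view. Its locating holes are at about (230,107) and (392,175), and the base's corner screws at about (181,76), (445,67), (198,218) and (440,212). I zoom in on it with stretched contrast.

Run:
```python
from h import *
f=cv2.imread('pics/w2.png')[55:230,155:475]
g=cv2.cvtColor(f,cv2.COLOR_BGR2GRAY).astype(float)
g=np.where(g>150,130+(g-150)*125/105,g*130/150)  # mild
g=np.clip(g,0,255).astype('uint8'); g=cv2.createCLAHE(3,(4,4)).apply(g)
cv2.imwrite('pics/c3.png',cv2.resize(g,None,fx=2.5,fy=2.5,interpolation=cv2.INTER_CUBIC))
```

```text
(no output)
```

View pics/c3.png

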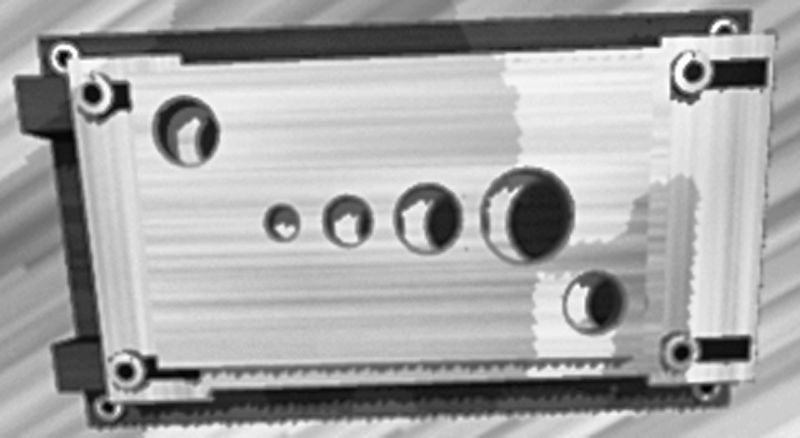

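The enhanced crop shows the guide hole centres at (229.8,107.4) and (392.6,175.4). In each hole a bright crescent of die lies on the left with the dark die bore to the right, so the die bores sit to the right (plate -y) of the guide's. The left edges of the dark bores are at about (357.8,141), (325.8,143) and (389.8,175).

Run:
```python
from h import *
c=np.load('w2.npy',allow_pickle=True).item()
P=lambda x,y,z:onz(c,155+x/2.5,55+y/2.5,z)[:2]
h1=P(187,131,.066);h0=P(594,301,.066);p24=P(527,215,.066);p8=P(283,222,.066)
print('h1',h1,'h0',h0,'dist',np.linalg.norm(h1-h0))
d=h1-h0;yaw=np.arctan2(d[1],d[0])-np.arctan2(110,48);print('guide yaw',yaw,np.degrees(yaw))
cs=[P(64,57,.006),P(724,31,.006),P(108,408,.006),P(706,388,.006)]
e=cs[0]-cs[1];e2=cs[2]-cs[3];by=np.arctan2(-e[0],e[1]);print('base yaw',by,np.arctan2(-e2[0],e2[1]),np.linalg.norm(e),np.linalg.norm(e2),np.linalg.norm(cs[0]-cs[2]),np.linalg.norm(cs[1]-cs[3]))
bc=np.mean(cs,0);print('base c',bc)
r=R.from_euler('z',-by)
def loc(p): return r.apply([*(p-bc),0])[:2]*1000
gc=(h0+h1)/2
print('guide c in base',loc(gc),'h1',loc(h1),'h0',loc(h0),'p24',loc(p24),'p8',loc(p8))
for n,x,y,rad in[('24',507,215,12),('17',427,218,8.5),('h0',587,300,8),('12',352,222,6),('h1',200,131,8),('p24R',574,215,-12)]:
    q=loc(P(x,y,.054));print(n,'edge',q,'-> die centre y',q[1]-rad)
for n,x,y in[('lugL',75,90),('lugL2',103,395),('lugR',772,60),('lugR2',752,360),('screws',95,94),('',692,72),('',125,371),('',680,352)]: print(n,loc(P(x,y,.045)),end=' ')
```

```text
h1 [ 0.5845228 -0.1202373] h0 [ 0.49136277 -0.19415936] dist 0.11892544696786589
guide yaw -0.4885779230743945 -27.993452955430204
base yaw -0.48085342418530747 -0.483124607863184 0.21437877294612193 0.21438160423069005 0.11618084119522042 0.11666773221995985
base c [ 0.53622991 -0.15610338]
guide c in base [ 2.02508582 -0.17852626] h1 [26.22714336 54.13607487] h0 [-22.17697172 -54.49312738] p24 [  1.52014776 -35.96548717] p8 [ 2.08655156 30.4235809 ]
24 edge [  2.07919088 -31.75144177] -> die centre y -43.751441769538395
17 edge [ 2.08057266 -8.91016415] -> die centre y -17.4101641535585
h0 edge [-22.65305929 -54.8649057 ] -> die centre y -62.864905696600296
12 edge [ 1.75541535 12.55631944] -> die centre y 6.556319442023966
h1 edge [27.69101188 53.55321886] -> die centre y 45.55321886144073
p24R edge [  1.38866561 -50.85778966] -> die centre y -38.85778966463853
lugL [41.13976598 90.28959827] lugL2 [-46.96889317  93.55179769] lugR [  41.87015631 -108.15364907] lugR2 [ -43.32258305 -107.62992571] screws [39.87525665 84.71860502]  [ 39.5385189  -85.63452645]  [-39.73838152  85.7995974 ]  [-40.05336552 -85.36766607]
```

All three cues put the die at about -8 mm in base y (x about 0), and the guide at (+2,-0.2) mm. The die bores are then h0=(0.4858,-0.2008) and h1=(0.5793,-0.1256). The guide holes are at (0.4914,-0.1942) and (0.5845,-0.1202). I enter h0 inside the overlap.

Request:
apply_moves:
  steps:
    - {"translation":[0.02,-0.07,0],"rotation":[0,0,0]}
    - {"translation":[0.04,-0.16,0],"rotation":[0,0,0]}
    - {"translation":[0.06,-0.24,0],"rotation":[0,0,0]}
    - {"translation":[0.071,-0.288,0],"rotation":[0,0,0]}
    - {"translation":[0.071,-0.288,-0.02],"rotation":[0,0,0]}
    - {"translation":[0.071,-0.288,-0.05],"rotation":[0,0,0]}
    - {"translation":[0.071,-0.288,-0.08],"rotation":[0,0,0]}
    - {"translation":[0.071,-0.288,-0.107],"rotation":[0,0,0]}
    - {"translation":[0.071,-0.288,-0.107],"rotation":[0,0,0]}
    - {"translation":[0.071,-0.288,-0.107],"rotation":[0,0,0]}

```text
t: 6.87
eef_pos: [0.4879, -0.1972, 0.1198]
ee_rot: [3.141, 0.001, -0.516]
force: [-0.1, 0.5, -0.8]
width: 0.0147
gripper_force: 40.0
```

Request:
apply_moves:
  steps:
    - {"translation":[0,0,-0.006],"rotation":[0,0,0]}
    - {"translation":[0,0,-0.012],"rotation":[0,0,0]}
    - {"translation":[0,0,-0.018],"rotation":[0,0,0]}
    - {"translation":[0,0,-0.022],"rotation":[0,0,0]}
    - {"translation":[0,0,-0.026],"rotation":[0,0,0]}
    - {"translation":[0,0,-0.03],"rotation":[0,0,0]}
    - {"translation":[0,0,-0.032],"rotation":[0,0,0]}
    - {"translation":[0,0,-0.034],"rotation":[0,0,0]}
    - {"translation":[0,0,-0.036],"rotation":[0,0,0]}
    - {"translation":[0,0,-0.036],"rotation":[0,0,0]}

```text
t: 7.7
eef_pos: [0.4889, -0.1976, 0.1115]
ee_rot: [-3.141, -0.001, -0.517]
force: [2.4, 4.7, 2.9]
width: 0.0153
gripper_force: 40.0
```

Request:
apply_moves:
  steps:
    - {"translation":[0,0,-0.002],"rotation":[0,0,0]}
    - {"translation":[-0.001,-0.001,-0.004],"rotation":[0,0,0]}
    - {"translation":[-0.001,-0.002,-0.006],"rotation":[0,0,0]}
    - {"translation":[-0.002,-0.003,-0.008],"rotation":[0,0,0]}
    - {"translation":[-0.003,-0.004,-0.01],"rotation":[0,0,0]}
    - {"translation":[-0.004,-0.005,-0.011],"rotation":[0,0,0]}
    - {"translation":[-0.005,-0.006,-0.012],"rotation":[0,0,0]}
    - {"translation":[-0.006,-0.007,-0.012],"rotation":[0,0,0]}
    - {"translation":[-0.006,-0.007,-0.012],"rotation":[0,0,0]}
    - {"translation":[-0.006,-0.007,-0.012],"rotation":[0,0,0]}

```text
t: 8.53
eef_pos: [0.488, -0.1993, 0.1089]
ee_rot: [-3.14, -0.002, -0.516]
force: [4.1, 4.6, 3.5]
width: 0.0152
gripper_force: 40.0
```

Request:
apply_moves:
  steps:
    - {"translation":[-0.001,-0.001,-0.002],"rotation":[0,0,0]}
    - {"translation":[-0.002,-0.002,-0.003],"rotation":[0,0,0]}
    - {"translation":[-0.003,-0.003,-0.005],"rotation":[0,0,0]}
    - {"translation":[-0.004,-0.003,-0.007],"rotation":[0,0,0]}
    - {"translation":[-0.005,-0.004,-0.009],"rotation":[0,0,0]}
    - {"translation":[-0.006,-0.005,-0.011],"rotation":[0,0,0]}
    - {"translation":[-0.007,-0.005,-0.013],"rotation":[0,0,0]}
    - {"translation":[-0.008,-0.006,-0.015],"rotation":[0,0,0]}
    - {"translation":[-0.008,-0.006,-0.016],"rotation":[0,0,0]}
    - {"translation":[-0.008,-0.006,-0.016],"rotation":[0,0,0]}

```text
t: 9.37
eef_pos: [0.4866, -0.2009, 0.1052]
ee_rot: [-3.14, -0.003, -0.516]
force: [4.7, 5.4, 4.3]
width: 0.0151
gripper_force: 40.1
```

Request:
apply_moves:
  steps:
    - {"translation":[-0.001,0,-0.003],"rotation":[0,0,0]}
    - {"translation":[-0.001,0,-0.006],"rotation":[0,0,0]}
    - {"translation":[-0.002,0,-0.009],"rotation":[0,0,0]}
    - {"translation":[-0.002,0,-0.012],"rotation":[0,0,0]}
    - {"translation":[-0.003,0,-0.015],"rotation":[0,0,0]}
    - {"translation":[-0.003,0,-0.018],"rotation":[0,0,0]}
    - {"translation":[-0.003,0,-0.021],"rotation":[0,0,0]}
    - {"translation":[-0.003,0,-0.024],"rotation":[0,0,0]}
    - {"translation":[-0.003,0,-0.027],"rotation":[0,0,0]}
    - {"translation":[-0.003,0,-0.028],"rotation":[0,0,0]}

```text
t: 10.2
eef_pos: [0.4863, -0.2009, 0.0984]
ee_rot: [-3.14, -0.004, -0.516]
force: [5.0, 5.4, 5.8]
width: 0.0155
gripper_force: 40.0
```

Request:
apply_moves:
  steps:
    - {"translation":[0,0,-0.003],"rotation":[0,0,0]}
    - {"translation":[0,0,-0.006],"rotation":[0,0,0]}
    - {"translation":[0,0,-0.009],"rotation":[0,0,0]}
    - {"translation":[0,0,-0.012],"rotation":[0,0,0]}
    - {"translation":[0,0,-0.015],"rotation":[0,0,0]}
    - {"translation":[0,0,-0.018],"rotation":[0,0,0]}
    - {"translation":[0,0,-0.02],"rotation":[0,0,0]}
    - {"translation":[0,0,-0.022],"rotation":[0,0,0]}
    - {"translation":[0,0,-0.024],"rotation":[0,0,0]}
    - {"translation":[0,0,-0.024],"rotation":[0,0,0]}

```text
t: 11.03
eef_pos: [0.4853, -0.2011, 0.0917]
ee_rot: [-3.141, -0.002, -0.516]
force: [4.7, 2.6, 1.4]
width: 0.0151
gripper_force: 40.0
```

Request:
apply_moves:
  steps:
    - {"translation":[0,0,-0.002],"rotation":[0,0,0]}
    - {"translation":[0,0,-0.004],"rotation":[0,0,0]}
    - {"translation":[0,0,-0.006],"rotation":[0,0,0]}
    - {"translation":[0,0,-0.008],"rotation":[0,0,0]}
    - {"translation":[0,0,-0.01],"rotation":[0,0,0]}
    - {"translation":[0,0,-0.012],"rotation":[0,0,0]}
    - {"translation":[0,0,-0.014],"rotation":[0,0,0]}
    - {"translation":[0,0,-0.016],"rotation":[0,0,0]}
    - {"translation":[0,0,-0.018],"rotation":[0,0,0]}
    - {"translation":[0,0,-0.018],"rotation":[0,0,0]}

```text
t: 11.87
eef_pos: [0.4853, -0.2011, 0.0872]
ee_rot: [-3.141, -0.002, -0.516]
force: [4.1, 2.2, 1.4]
width: 0.015
gripper_force: 40.0
```

Request:
apply_moves:
  steps:
    - {"translation":[0,0,-0.002],"rotation":[0,0,0]}
    - {"translation":[0,0,-0.004],"rotation":[0,0,0]}
    - {"translation":[0,0,-0.006],"rotation":[0,0,0]}
    - {"translation":[0,0,-0.008],"rotation":[0,0,0]}
    - {"translation":[0,0,-0.01],"rotation":[0,0,0]}
    - {"translation":[0,0,-0.012],"rotation":[0,0,0]}
    - {"translation":[0,0,-0.014],"rotation":[0,0,0]}
    - {"translation":[0,0,-0.016],"rotation":[0,0,0]}
    - {"translation":[0,0,-0.016],"rotation":[0,0,0]}
    - {"translation":[0,0,-0.016],"rotation":[0,0,0]}

```text
t: 12.7
eef_pos: [0.4854, -0.2011, 0.0833]
ee_rot: [-3.141, -0.002, -0.516]
force: [3.8, 4.1, 1.4]
width: 0.0149
gripper_force: 40.0
```

Request:
apply_moves:
  steps:
    - {"translation":[0,0,-0.003],"rotation":[0,0,0]}
    - {"translation":[0,0,-0.006],"rotation":[0,0,0]}
    - {"translation":[0,0,-0.009],"rotation":[0,0,0]}
    - {"translation":[0,0,-0.012],"rotation":[0,0,0]}
    - {"translation":[0,0,-0.015],"rotation":[0,0,0]}
    - {"translation":[0,0,-0.018],"rotation":[0,0,0]}
    - {"translation":[0,0,-0.02],"rotation":[0,0,0]}
    - {"translation":[0,0,-0.022],"rotation":[0,0,0]}
    - {"translation":[0,0,-0.023],"rotation":[0,0,0]}
    - {"translation":[0,0,-0.023],"rotation":[0,0,0]}

```text
t: 13.53
eef_pos: [0.4854, -0.2008, 0.0776]
ee_rot: [-3.14, -0.002, -0.516]
force: [5.5, 5.2, 1.9]
width: 0.0153
gripper_force: 40.0
```

Request:
apply_moves:
  steps:
    - {"translation":[0,0,-0.001],"rotation":[0,0,0]}
    - {"translation":[0,0,-0.002],"rotation":[0,0,0]}
    - {"translation":[0,0,-0.003],"rotation":[0,0,0]}
    - {"translation":[0,0,-0.004],"rotation":[0,0,0]}
    - {"translation":[0,0,-0.005],"rotation":[0,0,0]}
    - {"translation":[0,0,-0.006],"rotation":[0,0,0]}
    - {"translation":[0,0,-0.006],"rotation":[0,0,0]}
    - {"translation":[0,0,-0.006],"rotation":[0,0,0]}
    - {"translation":[0,0,-0.006],"rotation":[0,0,0]}
    - {"translation":[0,0,-0.006],"rotation":[0,0,0]}

```text
t: 14.37
eef_pos: [0.4855, -0.2008, 0.0765]
ee_rot: [-3.14, -0.003, -0.516]
force: [2.9, 5.5, 5.9]
width: 0.0149
gripper_force: 40.0
```

Request:
apply_moves:
  steps:
    - {"translation":[0,0,0],"rotation":[0,0,0]}
    - {"translation":[0,0,0],"rotation":[0,0,0]}
    - {"translation":[0,0,0],"rotation":[0,0,0]}
    - {"translation":[0,0,0],"rotation":[0,0,0]}
    - {"translation":[0,0,0],"rotation":[0,0,0]}
    - {"translation":[0,0,0],"rotation":[0,0,0]}
    - {"translation":[0,0,0.05],"rotation":[0,0,0]}
    - {"translation":[0,0,0.15],"rotation":[0,0,0]}
    - {"translation":[0,0,0.28],"rotation":[0,0,0]}
    - {"translation":[0,0,0.42],"rotation":[0,0,0]}
  jaw: 0

```text
t: 15.2
eef_pos: [0.4828, -0.201, 0.1807]
ee_rot: [3.14, 0.003, -0.517]
force: [1.7, 0.3, 0.2]
width: 0.0434
gripper_force: 0.0
```

Request:
apply_moves:
  steps:
    - {"translation":[-0.01,0.05,0],"rotation":[0,0,0]}
    - {"translation":[-0.03,0.12,0],"rotation":[0,0,0]}
    - {"translation":[-0.04,0.2,0],"rotation":[0,0,0]}
    - {"translation":[-0.05,0.26,0],"rotation":[0,0,0]}
    - {"translation":[-0.058,0.302,0],"rotation":[0,0,0]}
    - {"translation":[-0.058,0.302,-0.03],"rotation":[0,0,0]}
    - {"translation":[-0.058,0.302,-0.06],"rotation":[0,0,0]}
    - {"translation":[-0.058,0.302,-0.09],"rotation":[0,0,0]}
    - {"translation":[-0.058,0.302,-0.09],"rotation":[0,0,0]}
    - {"translation":[-0.058,0.302,-0.09],"rotation":[0,0,0]}

```text
t: 16.03
eef_pos: [0.469, -0.1261, 0.1571]
ee_rot: [3.14, 0.002, -0.517]
force: [-0.8, -0.0, 0.4]
width: 0.0443
gripper_force: 0.0
```

Run:
```python
from h import *
s=get_state();c=camera_model('wrist');f=grab_frame('wrist');cv2.imwrite('pics/w3.png',f)
np.save('w3.npy',c,allow_pickle=True)
print(s['t'],s['eef_pos'],c['xyz'])
f=f[55:230,155:475]
g=cv2.cvtColor(f,cv2.COLOR_BGR2GRAY);g=cv2.createCLAHE(3,(4,4)).apply(g)
cv2.imwrite('pics/c4.png',cv2.resize(g,None,fx=2.5,fy=2.5,interpolation=cv2.INTER_CUBIC))
```

```text
16.0333 [ 0.46899887 -0.12607879  0.15709353] [ 0.52670781 -0.16001285  0.31430418]
```

View pics/c4.png

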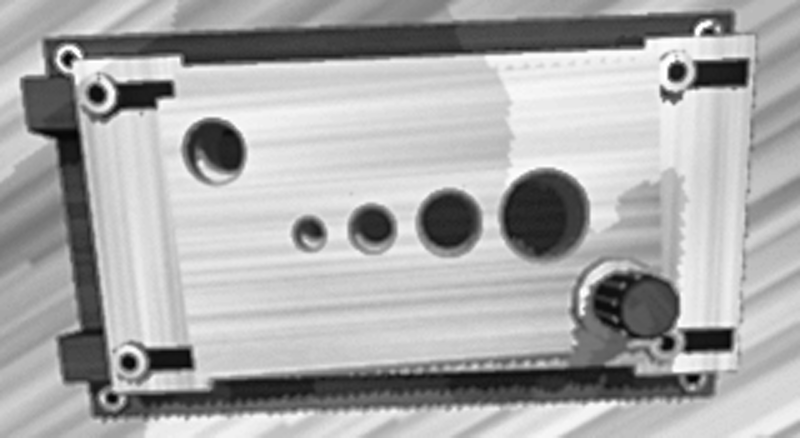

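Pin one stands with its collar on the plate at crop (615,300). The plate has slid and turned slightly, and guide hole 1 is now at crop (214,151) with the die bore up and to the right. I measure it.

Run:
```python
from h import *
c=np.load('w3.npy',allow_pickle=True).item()
P=lambda x,y,z:onz(c,155+x/2.5,55+y/2.5,z)[:2]
bs=[P(70,58,.006),P(707,31,.006),P(113,400,.006),P(693,377,.006)]
bc=np.mean(bs,0);e=bs[0]-bs[1];by=np.arctan2(-e[0],e[1]);print('base c',bc,by)
Rz=R.from_euler('z',by)
h1=P(214,151,.066);print('guide h1',h1)
for n,q in[('die h1',(24,47)),('die h0',(-24,-63))]: print(n,bc+Rz.apply([*q,0])[:2]/1000)
print('h1 in base',Rz.inv().apply([*(h1-bc),0])[:2]*1000,'collar',P(612,297,.071), 'p24',Rz.inv().apply([*(P(545,214,.066)-bc),0])[:2]*1000)
```

```text
base c [ 0.53620724 -0.15635179] -0.4793131320862571
guide h1 [ 0.57635977 -0.12330416]
die h1 [ 0.57917771 -0.1257162 ]
die h0 [ 0.48585806 -0.20118436]
h1 in base [20.38724476 47.84068452] collar [ 0.48669379 -0.20061923] p24 [-1.43382535e-02 -4.39123810e+01]
```

Request:
apply_moves:
  steps:
    - {"translation":[0,0.08,0.05],"rotation":[0,0,0.05]}
    - {"translation":[0.01,0.18,0.1],"rotation":[0,0,0.12]}
    - {"translation":[0.02,0.29,0.16],"rotation":[0,0,0.2]}
    - {"translation":[0.03,0.4,0.2],"rotation":[0,0,0.28]}
    - {"translation":[0.04,0.51,0.2],"rotation":[0,0,0.36]}
    - {"translation":[0.05,0.62,0.2],"rotation":[0,0,0.44]}
    - {"translation":[0.06,0.73,0.2],"rotation":[0,0,0.52]}
    - {"translation":[0.07,0.83,0.2],"rotation":[0,0,0.6]}
    - {"translation":[0.08,0.92,0.2],"rotation":[0,0,0.67]}
    - {"translation":[0.09,1,0.2],"rotation":[0,0,0.737]}
  jaw: -0.2

```text
t: 16.92
eef_pos: [0.4924, 0.1258, 0.2084]
ee_rot: [-3.141, -0.001, -0.129]
force: [0.3, -0.2, 0.5]
width: 0.0525
gripper_force: 0.0
```

Request:
apply_moves:
  steps:
    - {"translation":[0.01,0.12,0],"rotation":[0,0,0]}
    - {"translation":[0.02,0.25,0],"rotation":[0,0,0]}
    - {"translation":[0.032,0.35,0],"rotation":[0,0,0]}
    - {"translation":[0.032,0.386,0],"rotation":[0,0,0]}
    - {"translation":[0.032,0.386,0],"rotation":[0,0,0]}
    - {"translation":[0.032,0.386,-0.1],"rotation":[0,0,0]}
    - {"translation":[0.032,0.386,-0.2],"rotation":[0,0,0]}
    - {"translation":[0.032,0.386,-0.28],"rotation":[0,0,0]}
    - {"translation":[0.032,0.386,-0.34],"rotation":[0,0,0]}
    - {"translation":[0.032,0.386,-0.34],"rotation":[0,0,0]}

```text
t: 17.75
eef_pos: [0.4983, 0.2186, 0.1201]
ee_rot: [3.138, 0.004, -0.132]
force: [-0.7, -0.5, -0.0]
width: 0.0529
gripper_force: 0.0
```

Request:
apply_moves:
  steps:
    - {"translation":[0,0.004,0],"rotation":[0,0,0]}
    - {"translation":[0,0.004,-0.03],"rotation":[0,0,0]}
    - {"translation":[0,0.004,-0.07],"rotation":[0,0,0]}
    - {"translation":[0,0.004,-0.11],"rotation":[0,0,0]}
    - {"translation":[0,0.004,-0.15],"rotation":[0,0,0]}
    - {"translation":[0,0.004,-0.19],"rotation":[0,0,0]}
    - {"translation":[0,0.004,-0.22],"rotation":[0,0,0]}
    - {"translation":[0,0.004,-0.235],"rotation":[0,0,0]}
    - {"translation":[0,0.004,-0.235],"rotation":[0,0,0]}
    - {"translation":[0,0.004,-0.235],"rotation":[0,0,0]}

```text
t: 18.58
eef_pos: [0.5001, 0.222, 0.0641]
ee_rot: [3.141, 0.0, -0.131]
force: [0.4, 0.6, 0.6]
width: 0.0524
gripper_force: 0.0
```

Request:
apply_moves:
  steps:
    - {"translation":[0,0,0],"rotation":[0,0,0]}
    - {"translation":[0,0,0],"rotation":[0,0,0]}
    - {"translation":[0,0,0],"rotation":[0,0,0]}
    - {"translation":[0,0,0],"rotation":[0,0,0]}
    - {"translation":[0,0,0],"rotation":[0,0,0]}
    - {"translation":[0,0,0],"rotation":[0,0,0]}
    - {"translation":[0,0,0],"rotation":[0,0,0]}
    - {"translation":[0,0,0],"rotation":[0,0,0]}
    - {"translation":[0,0,0],"rotation":[0,0,0]}
    - {"translation":[0,0,0],"rotation":[0,0,0]}
  jaw: 1
  newtons: 40

```text
t: 19.42
eef_pos: [0.5002, 0.2223, 0.0645]
ee_rot: [-3.141, -0.0, -0.131]
force: [-0.7, 2.0, 0.8]
width: 0.0149
gripper_force: 40.0
```

Request:
apply_moves:
  steps:
    - {"translation":[0,0,0.05],"rotation":[0,0,0]}
    - {"translation":[0,0,0.15],"rotation":[0,0,0]}
    - {"translation":[0,0,0.27],"rotation":[0,0,0]}
    - {"translation":[0,0,0.4],"rotation":[0,0,0]}
    - {"translation":[0,-0.03,0.5],"rotation":[0,0,0]}
    - {"translation":[0.03,-0.12,0.54],"rotation":[0,0,-0.08]}
    - {"translation":[0.06,-0.24,0.54],"rotation":[0,0,-0.16]}
    - {"translation":[0.09,-0.37,0.54],"rotation":[0,0,-0.24]}
    - {"translation":[0.12,-0.5,0.54],"rotation":[0,0,-0.32]}
    - {"translation":[0.15,-0.62,0.54],"rotation":[0,0,-0.4]}

```text
t: 20.25
eef_pos: [0.5369, 0.0652, 0.1991]
ee_rot: [3.141, 0.001, -0.342]
force: [0.2, 0.6, -0.6]
width: 0.0152
gripper_force: 40.0
```

Request:
apply_moves:
  steps:
    - {"translation":[0.03,-0.13,0],"rotation":[0,0,-0.08]}
    - {"translation":[0.06,-0.26,0],"rotation":[0,0,-0.16]}
    - {"translation":[0.08,-0.38,0],"rotation":[0,0,-0.24]}
    - {"translation":[0.11,-0.5,0],"rotation":[0,0,-0.3]}
    - {"translation":[0.13,-0.61,0],"rotation":[0,0,-0.337]}
    - {"translation":[0.15,-0.7,0],"rotation":[0,0,-0.337]}
    - {"translation":[0.161,-0.768,0],"rotation":[0,0,-0.337]}
    - {"translation":[0.161,-0.768,0],"rotation":[0,0,-0.337]}
    - {"translation":[0.161,-0.768,0],"rotation":[0,0,-0.337]}
    - {"translation":[0.161,-0.768,0],"rotation":[0,0,-0.337]}

```text
t: 21.08
eef_pos: [0.5772, -0.1249, 0.1989]
ee_rot: [3.141, 0.001, -0.517]
force: [-0.2, -0.7, -1.8]
width: 0.0153
gripper_force: 40.0
```

Request:
apply_moves:
  steps:
    - {"translation":[0.003,0,-0.04],"rotation":[0,0,0]}
    - {"translation":[0.003,0,-0.1],"rotation":[0,0,0]}
    - {"translation":[0.003,0,-0.16],"rotation":[0,0,0]}
    - {"translation":[0.003,0,-0.21],"rotation":[0,0,0]}
    - {"translation":[0.003,0,-0.25],"rotation":[0,0,0]}
    - {"translation":[0.003,0,-0.28],"rotation":[0,0,0]}
    - {"translation":[0.003,0,-0.3],"rotation":[0,0,0]}
    - {"translation":[0.003,0,-0.31],"rotation":[0,0,0]}
    - {"translation":[0.003,0,-0.318],"rotation":[0,0,0]}
    - {"translation":[0.003,0,-0.318],"rotation":[0,0,0]}

```text
t: 21.92
eef_pos: [0.5786, -0.1249, 0.1199]
ee_rot: [-3.141, -0.0, -0.517]
force: [0.4, -0.3, -1.1]
width: 0.0149
gripper_force: 40.0
```

Request:
apply_moves:
  steps:
    - {"translation":[0,0,-0.006],"rotation":[0,0,0]}
    - {"translation":[0,0,-0.012],"rotation":[0,0,0]}
    - {"translation":[0,0,-0.018],"rotation":[0,0,0]}
    - {"translation":[0,0,-0.022],"rotation":[0,0,0]}
    - {"translation":[0,0,-0.026],"rotation":[0,0,0]}
    - {"translation":[0,0,-0.03],"rotation":[0,0,0]}
    - {"translation":[0,0,-0.032],"rotation":[0,0,0]}
    - {"translation":[0,0,-0.034],"rotation":[0,0,0]}
    - {"translation":[0,0,-0.036],"rotation":[0,0,0]}
    - {"translation":[0,0,-0.036],"rotation":[0,0,0]}

```text
t: 22.75
eef_pos: [0.5784, -0.1249, 0.1107]
ee_rot: [-3.142, 0.0, -0.517]
force: [-0.0, 2.5, -0.7]
width: 0.0153
gripper_force: 40.0
```

Request:
apply_moves:
  steps:
    - {"translation":[0,0,-0.004],"rotation":[0,0,0]}
    - {"translation":[0.001,-0.001,-0.008],"rotation":[0,0,0]}
    - {"translation":[0.001,-0.001,-0.012],"rotation":[0,0,0]}
    - {"translation":[0.002,-0.002,-0.016],"rotation":[0,0,0]}
    - {"translation":[0.002,-0.002,-0.02],"rotation":[0,0,0]}
    - {"translation":[0.003,-0.003,-0.024],"rotation":[0,0,0]}
    - {"translation":[0.003,-0.003,-0.028],"rotation":[0,0,0]}
    - {"translation":[0.003,-0.003,-0.032],"rotation":[0,0,0]}
    - {"translation":[0.003,-0.003,-0.036],"rotation":[0,0,0]}
    - {"translation":[0.003,-0.003,-0.036],"rotation":[0,0,0]}

```text
t: 23.58
eef_pos: [0.5792, -0.1257, 0.1015]
ee_rot: [3.142, 0.0, -0.517]
force: [-2.0, 2.5, 0.1]
width: 0.0151
gripper_force: 40.0
```

Request:
apply_moves:
  steps:
    - {"translation":[0,0,-0.002],"rotation":[0,0,0]}
    - {"translation":[0,0,-0.004],"rotation":[0,0,0]}
    - {"translation":[0,0,-0.006],"rotation":[0,0,0]}
    - {"translation":[0,0,-0.008],"rotation":[0,0,0]}
    - {"translation":[0,0,-0.01],"rotation":[0,0,0]}
    - {"translation":[0,0,-0.012],"rotation":[0,0,0]}
    - {"translation":[0,0,-0.014],"rotation":[0,0,0]}
    - {"translation":[0,0,-0.016],"rotation":[0,0,0]}
    - {"translation":[0,0,-0.018],"rotation":[0,0,0]}
    - {"translation":[0,0,-0.018],"rotation":[0,0,0]}

```text
t: 24.42
eef_pos: [0.5792, -0.1257, 0.0972]
ee_rot: [3.142, -0.0, -0.517]
force: [-1.7, 4.1, 1.9]
width: 0.0153
gripper_force: 40.0
```

Request:
apply_moves:
  steps:
    - {"translation":[0,0,-0.003],"rotation":[0,0,0]}
    - {"translation":[0,0,-0.006],"rotation":[0,0,0]}
    - {"translation":[0,0,-0.009],"rotation":[0,0,0]}
    - {"translation":[0,0,-0.012],"rotation":[0,0,0]}
    - {"translation":[0,0,-0.015],"rotation":[0,0,0]}
    - {"translation":[0,0,-0.018],"rotation":[0,0,0]}
    - {"translation":[0,0,-0.02],"rotation":[0,0,0]}
    - {"translation":[0,0,-0.022],"rotation":[0,0,0]}
    - {"translation":[0,0,-0.024],"rotation":[0,0,0]}
    - {"translation":[0,0,-0.024],"rotation":[0,0,0]}

```text
t: 25.25
eef_pos: [0.5792, -0.1257, 0.0911]
ee_rot: [3.142, 0.0, -0.517]
force: [-0.9, 2.7, 0.7]
width: 0.0148
gripper_force: 40.0
```

Request:
apply_moves:
  steps:
    - {"translation":[0,0,-0.003],"rotation":[0,0,0]}
    - {"translation":[0,0,-0.006],"rotation":[0,0,0]}
    - {"translation":[0,0,-0.009],"rotation":[0,0,0]}
    - {"translation":[0,0,-0.012],"rotation":[0,0,0]}
    - {"translation":[0,0,-0.015],"rotation":[0,0,0]}
    - {"translation":[0,0,-0.018],"rotation":[0,0,0]}
    - {"translation":[0,0,-0.02],"rotation":[0,0,0]}
    - {"translation":[0,0,-0.022],"rotation":[0,0,0]}
    - {"translation":[0,0,-0.024],"rotation":[0,0,0]}
    - {"translation":[0,0,-0.024],"rotation":[0,0,0]}

```text
t: 26.08
eef_pos: [0.5792, -0.1257, 0.0852]
ee_rot: [3.142, 0.0, -0.517]
force: [-1.4, 3.8, -1.0]
width: 0.0154
gripper_force: 40.0
```

Request:
apply_moves:
  steps:
    - {"translation":[0,0,-0.002],"rotation":[0,0,0]}
    - {"translation":[0,0,-0.004],"rotation":[0,0,0]}
    - {"translation":[0,0,-0.006],"rotation":[0,0,0]}
    - {"translation":[0,0,-0.008],"rotation":[0,0,0]}
    - {"translation":[0,0,-0.01],"rotation":[0,0,0]}
    - {"translation":[0,0,-0.012],"rotation":[0,0,0]}
    - {"translation":[0,0,-0.014],"rotation":[0,0,0]}
    - {"translation":[0,0,-0.016],"rotation":[0,0,0]}
    - {"translation":[0,0,-0.016],"rotation":[0,0,0]}
    - {"translation":[0,0,-0.016],"rotation":[0,0,0]}

```text
t: 26.92
eef_pos: [0.5792, -0.1255, 0.0812]
ee_rot: [-3.141, 0.0, -0.517]
force: [-2.4, 4.4, 1.5]
width: 0.0154
gripper_force: 40.0
```

Request:
apply_moves:
  steps:
    - {"translation":[0,0,-0.002],"rotation":[0,0,0]}
    - {"translation":[0,0,-0.004],"rotation":[0,0,0]}
    - {"translation":[0,0,-0.006],"rotation":[0,0,0]}
    - {"translation":[0,0,-0.008],"rotation":[0,0,0]}
    - {"translation":[0,0,-0.01],"rotation":[0,0,0]}
    - {"translation":[0,0,-0.012],"rotation":[0,0,0]}
    - {"translation":[0,0,-0.013],"rotation":[0,0,0]}
    - {"translation":[0,0,-0.014],"rotation":[0,0,0]}
    - {"translation":[0,0,-0.014],"rotation":[0,0,0]}
    - {"translation":[0,0,-0.014],"rotation":[0,0,0]}

```text
t: 27.75
eef_pos: [0.5792, -0.1253, 0.0777]
ee_rot: [-3.141, 0.0, -0.517]
force: [-1.7, 6.3, 2.3]
width: 0.0149
gripper_force: 40.0
```

Request:
apply_moves:
  steps:
    - {"translation":[0,0,-0.001],"rotation":[0,0,0]}
    - {"translation":[0,0,-0.002],"rotation":[0,0,0]}
    - {"translation":[0,0,-0.003],"rotation":[0,0,0]}
    - {"translation":[0,0,-0.004],"rotation":[0,0,0]}
    - {"translation":[0,0,-0.005],"rotation":[0,0,0]}
    - {"translation":[0,0,-0.006],"rotation":[0,0,0]}
    - {"translation":[0,0,-0.006],"rotation":[0,0,0]}
    - {"translation":[0,0,-0.006],"rotation":[0,0,0]}
    - {"translation":[0,0,-0.006],"rotation":[0,0,0]}
    - {"translation":[0,0,-0.006],"rotation":[0,0,0]}

```text
t: 28.58
eef_pos: [0.5792, -0.1253, 0.0765]
ee_rot: [-3.141, 0.0, -0.517]
force: [-3.6, 6.5, 5.6]
width: 0.0151
gripper_force: 40.0
```

Request:
apply_moves:
  steps:
    - {"translation":[0,0,0],"rotation":[0,0,0]}
    - {"translation":[0,0,0],"rotation":[0,0,0]}
    - {"translation":[0,0,0],"rotation":[0,0,0]}
    - {"translation":[0,0,0],"rotation":[0,0,0]}
    - {"translation":[0,0,0],"rotation":[0,0,0]}
    - {"translation":[0,0,0],"rotation":[0,0,0]}
    - {"translation":[0,0,0.05],"rotation":[0,0,0]}
    - {"translation":[0,0,0.15],"rotation":[0,0,0]}
    - {"translation":[0,0,0.28],"rotation":[0,0,0]}
    - {"translation":[0,0,0.42],"rotation":[0,0,0]}
  jaw: 0

```text
t: 29.42
eef_pos: [0.5783, -0.1259, 0.1814]
ee_rot: [3.14, 0.002, -0.517]
force: [0.6, 0.3, 0.2]
width: 0.0437
gripper_force: 0.0
```

Request:
apply_moves:
  steps:
    - {"translation":[-0.06,0,0],"rotation":[0,0,0]}
    - {"translation":[-0.14,0,0],"rotation":[0,0,0]}
    - {"translation":[-0.22,0,0],"rotation":[0,0,0]}
    - {"translation":[-0.3,0,0],"rotation":[0,0,0]}
    - {"translation":[-0.38,0,0],"rotation":[0,0,0]}
    - {"translation":[-0.433,0,0],"rotation":[0,0,0]}
    - {"translation":[-0.433,0,0],"rotation":[0,0,0]}
    - {"translation":[-0.433,0,0],"rotation":[0,0,0]}
    - {"translation":[-0.433,0,0],"rotation":[0,0,0]}
    - {"translation":[-0.433,0,0],"rotation":[0,0,0]}

```text
t: 30.25
eef_pos: [0.4717, -0.1257, 0.1813]
ee_rot: [-3.142, -0.0, -0.517]
force: [0.3, 0.1, 0.4]
width: 0.0438
gripper_force: 0.0
```

Run:
```python
from h import *
s=get_state();c=camera_model('wrist');f=grab_frame('wrist');g=grab_frame('scene')
print(s['t'],s['eef_pos'])
a=cv2.resize(f[40:240,150:480],None,fx=2,fy=2);b=cv2.resize(g[180:280,310:420],(440,400),interpolation=cv2.INTER_CUBIC)
b=cv2.resize(b,(140*2-140+0 or 140,127)) if 0 else b
m=np.zeros((600,800,3),'uint8');a=cv2.resize(a,(420,254));m[:254,:420]=a;m[200:600,360:800]=b
cv2.imwrite('pics/f.png',m)
```

```text
30.25 [ 0.47172362 -0.12573491  0.18132322]
```

View pics/f.png

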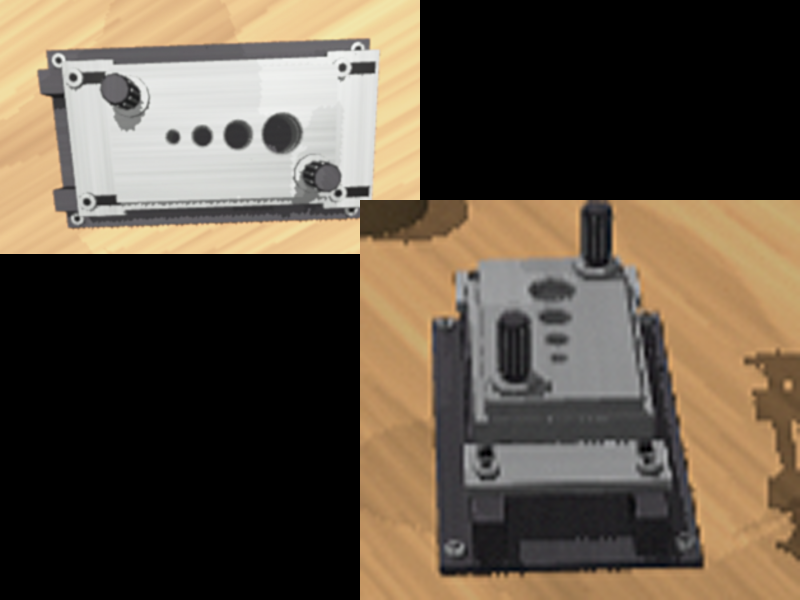

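Both pins stand upright at (120,90) and (320,178) in the inset, their collars flush on the plate. The punch holes look fully dark, so the plate is in line with the die, and the gripper is clear.

```bash
python3 -c "
from station import *
print(job_done())"
```

```text
the job is handed in; nothing more can be done
None
```

Both taper pins are fully home with their collars down on the guide plate, and the plate was drawn into line over the die. I handed the job in at about 30 s; the hand-in gave no verdict.

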